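Gauge the gaps under two drawers and leave the gauge in the clear one

TASK

Under one of the organiser's two drawers the gap is clear; under the other a runner block has slipped forward out of sight and jams a blade part-way. Hold the orange gap gauge by its upright grip and slide its blade level and low over the worktop into the left gap, through the light drag of the sprung lip, until it stops against a gentle push of about 12 N, home or jammed; draw it out and try the right gap in the same way, never pushing with 25 N or more. Leave the gauge lying flat and let go of, with its blade fully home in the gap it fits, and do not shift the booklet, tin, mug and small carton.

Things in the scene. Friction and masses are not known exactly. Their poses are not given: they have to be found in the camera images.
- gauge: Orange gap gauge lying flat, 0.16 kg. Origin: underside at the shoulder, where the steel blade leaves the orange foot; x along the blade to its tip, z up. Blade 60 long, 28 wide, 5 thick, flush with the underside. Its last 12 mm bevel down to 2.2. Foot 52 long (x -52 to 0), 42 wide, 12 high. Upright grip on the foot: 30 along x, 22 across y, centred at x -28, from z 12 to z 68; pinch its 22 mm width.
- blade_tip (a point): Tip of the gauge's blade: gauge x 60, y 0, z 2.5. Pushing tips the gauge slightly nose-down in the grip, so that it then rubs on the worktop and drags; setting it down flat and gripping it again, low on the grip, and pushing with the underside 1 to 2 mm above the worktop, avoids this.
- organiser: Low white organiser with two wood drawer fronts (they do not open), fixed to the worktop, 210 wide, 120 deep, 62 high. Origin: middle of the lower front edge, on the worktop; x points into it, y to the left seen from the front, z up. Below each drawer is a gap 34 wide and 9 high, floored by the worktop; both look alike from outside. It must not be loaded with more than 25 N in all.
- gap_left (a point): Middle of the left gap's mouth (organiser y +52), on the worktop at the front plane; axes as the organiser's. In each gap, 11 to 29 behind the front, a sprung rubber roll hangs to 4 above the worktop; the blade lifts it, with 1 to 7 N of drag.
- gap_right (a point): The same for the right gap (organiser y -52). In one gap, either from start to start, a hard runner block 6 high stops the blade tip somewhere 37 to 47 behind the front. In the other the whole 60 mm blade goes in, until the orange foot meets the front.
- booklet: Blue and white booklet lying at the left of the worktop, 148 by 105, bystander. Origin under its middle.
- tin: Food tin with tomatoes on it, 75 wide, 58 high, standing at the left, bystander. Origin under its middle.
- box_small: Small white and red carton, 36 by 93, 56 high, standing at the front right, bystander. Origin under its middle.
- mug: Green and white mug, 78 wide, 101 high, standing behind left, bystander. Origin under its middle.

How it is judged (in metres and radians):
On the way, in this order (a step that is already met when the one before it is completed fails the run):
1. the held gauge's blade is pushed up to its stop in the left gap (tip over 33 mm in, push over 6 N) (x of blade_tip in the frame of organiser above 0.033 m and z of blade_tip in the frame of organiser below 0.009 m and y of blade_tip in the frame of gap_left between -0.008 and 0.008 m and contact force between the fingers and gauge above 1 N and contact force between organiser and anything else above 6 N).
2. the held gauge's blade is pushed up to its stop in the right gap (tip over 33 mm in, push over 6 N) (x of blade_tip in the frame of organiser above 0.033 m and z of blade_tip in the frame of organiser below 0.009 m and y of blade_tip in the frame of gap_right between -0.008 and 0.008 m and contact force between the fingers and gauge above 1 N and contact force between organiser and anything else above 6 N).
At the end, for the whole second after the job is handed in: The gauge lies flat (within 0.12 rad) and still, its blade in one of the two gaps (tip within 8 mm of the gap's middle line and 0.15 rad of its direction), with the foot's shoulder within 5 mm of the organiser's front, which only the clear gap allows (x of gauge in the frame of organiser between -0.005 and 0.004 m and z of blade_tip in the frame of organiser below 0.009 m and angle between gauge's own z axis and vertical below 0.12 rad and angle between the x axis of gauge and the x axis of organiser, either way round below 0.15 rad and x of blade_tip in the frame of organiser above 0.05 m and (y of blade_tip in the frame of gap_left between -0.008 and 0.008 m or y of blade_tip in the frame of gap_right between -0.008 and 0.008 m) and linear speed of gauge below 0.01 m/s); the robot touches nothing.
It fails at once if the organiser is loaded with more than 25 N (blade forced, or organiser struck) (contact force between organiser and anything else above 25 N).
It fails at once if the booklet is shifted by more than 20 mm (distance of booklet from where it was at the start of the episode above 0.02 m).
It fails at once if the tin is shifted by more than 20 mm (distance of tin from where it was at the start of the episode above 0.02 m).
It fails at once if the box is shifted by more than 20 mm (distance of box_small from where it was at the start of the episode above 0.02 m).
It fails at once if the mug is shifted by more than 20 mm (distance of mug from where it was at the start of the episode above 0.02 m).
It also fails if it takes over 72 s, if anything falls off the work surface, if the arm or the gripper's body presses on something with over 40 N, if the wrist force passes 120 N, or if a joint passes its speed limit or range.

ROBOT

A 6-joint arm with a two-finger parallel gripper is mounted at the origin on a cart in front of the work surface, level with it; the furniture and walls round the work are solid. World frame = base frame: x ahead of the robot, y to its left, z up, the work surface at z = 0. Lengths are in mm, angles in rad, forces in N, time in s.
With the tool pointing down it reaches from about 350 to 875 mm from the base axis. Payload 4.2 kg.
Tool frame: the origin (TCP) lies at the very end of the fingers, on their centre line; the grasp point (between the pads) lies 19 mm behind it; z points along the fingers, y is the line along which they close (so a half turn about z gives the same grasp; the last joint's range is limited). The gripper opens to 87 mm and grips with 3 to 60 N. Pads are 19 mm wide; open, the fingers measure 117 mm over their backs; the gripper's body (75 mm by 190 mm) begins 51 mm behind the grasp point.
Start: joints at [-0.886, 0.385, 0.008, 0, -1.194, -0.259], TCP at [258.168, -569.165, 222.55] pointing down, gripper open.
Joint ranges: [-3.14, 3.14], [-1.21, 2.06], [-1.07, 1.41], [-3.16, 2.05], [-2.99, -0.16], [-3.1, 3.1]. Speed limits (rad/s): [2.79, 2.79, 3.14, 3.14, 3.14, 3.14].

INTERFACE

Orientations are given as a rotation vector (axis times angle).
In Python, from workcell import manip, optics, nets gives the robot as it stands.
- The arm moves only by the tool arm_command, never from a script. Its argument "moves" is a list of rows, each a list of 7 numbers: the turn, a rotation vector about the tool's x, y, z in degrees, then the shift along the tool's x, y, z in cm, then the finger opening in cm, from 0 to 8.7. A call has 1 to 20 rows; each row is the pose to reach, as a shift and turn from the pose commanded when the call began, along the tool's axes at that moment; what a row does not reach only later rows make up. A row lasts 1/12 s, in which the tool goes at most 41.7 mm and 7.16 degrees, less where a joint would pass 70% of its speed; a pose out of reach is approached as far as the arm can. A call with a gripper value outside its range is refused whole. The fingers move at their own pace and stop on an object; the grip force is fixed at half the most. Time passes only in rows, so rows that repeat a pose let the fingers close. It gives the time, the measured TCP pose, the force, the opening and the grip force at its end, in the units of the state.
- manip.get_obs(): the state, without advancing time (a new reading comes with each control period).
- optics.snapshot(name): name is "scene" or "top" or "wrist"; returns a dict with "frame" (480x640x3 uint8, red, green, blue), "fx", "fy", "cx", "cy" (pixels), "cam_to_world" (4x4, takes a point from camera to world coordinates). Camera axes: x right, y up, looking along -z (the intrinsics and any distortion apply to the point x, -y, -z); pixel columns grow to the right and rows downward; lengths in mm; the calibration is good to about 2 mm. A picture is of the moment at which its call begins. There is no depth.
- manip.close_job(): hands the job in; it is judged then, once.
Trained networks look in the newest picture that a camera, given by its name, has taken for a name from the list of things; names that differ only in an ending like _2 or _b are one class to them, and where a whole thing is asked for, a point or a joint stands for the part that bears it (a point fixed in the world has none). Each returns a list of dicts, best first, with "conf" (0 to 1); they miss things now and then, are a little off and sometimes report something else, mostly with a low value. They report only what shows in the picture. A call takes as long as a camera call.
- nets.spot_in(camera, query): "box" ([left, top, width, height] in pixels, round what is visible of it).
- nets.masks_of(camera, query): "pixels" (480x640 bool, what is visible of it) and "box" ([left, top, width, height] in pixels, round what is visible of it).
- nets.pinpoint(camera, query): "position" ([column, row] in pixels: a listed point, or the origin of a listed thing).
The state is a dict: "time": time; "q": joint angles; "dq": joint speeds; "joint_efforts": joint torques, N m; "position": TCP position; "tcp_rot": TCP orientation; "wrist_force": force on the tool from outside, world axes, zero at the start; "ft_torque": the same for the moment, N m; "finger_gap": opening from 0.0 (shut) to 1.0 (fully open); "grip_force": force on a finger pad.
Only numpy, scipy, OpenCV 4.12 (cv2) and the standard library are available. Lean on these libraries where they do the work, as an engineer would, in place of code of your own. Each camera call takes 0.05 s, during which the arm holds its last target. There are 200 camera calls.

## Working session

There is one attempt and no reset: what is moved stays moved. The work goes in short steps, Python scripts to look and compute and a tool call to move; the robot and the scene stay as the last step left them, time stands still between calls to the robot, and variables do not carry over. Pictures are saved under pics/ and viewed, at most 10 in all, crops included, and the job is handed in when it is done.

Besides the shell and the picture viewer there is one more tool, called after ">>>" by a JSON object that holds its "api" and its "payload", one argument or row to a line. arm_command: Moves the arm, as the interface text tells. Its arguments: {"type":"object","properties":{"moves":{"type":"array"}},"required":["moves"]}

```bash
mkdir -p pics
cat > h.py <<'E'
import numpy as np, cv2
from scipy.spatial.transform import Rotation as R
from workcell import manip, optics, nets
def snap(n,f=None):
    s=optics.snapshot(n)
    if f: cv2.imwrite('pics/'+f,s['frame'][:,:,::-1])
    return s
def toplane(s,px,z=0):
    M=np.array(s['cam_to_world']);d=M[:3,:3]@np.array([(px[0]-s['cx'])/s['fx'],-(px[1]-s['cy'])/s['fy'],-1])
    o=M[:3,3];return o+d*(z-o[2])/d[2]
def proj(s,p):
    M=np.array(s['cam_to_world']);c=M[:3,:3].T@(np.array(p)-M[:3,3])
    return [s['cx']+s['fx']*c[0]/-c[2], s['cy']-s['fy']*c[1]/-c[2]]
E
python3 - <<'E'
from h import *
np.set_printoptions(precision=1,suppress=True)
o=manip.get_obs();print(o['time'],o['position'],o['tcp_rot'],R.from_rotvec(o['tcp_rot']).as_matrix())
a=[]
for c in ['top','scene']:
    s=snap(c);a.append(s['frame'])
    print(c,s.keys(),s['fx'],np.array(s['cam_to_world'])[:3,3])
    for q in ['gauge','blade_tip','organiser','gap_left','gap_right','booklet','tin','box_small','mug']:
        for r in nets.pinpoint(c,q)[:2]: print(q,round(r['conf'],2),np.array(r['position']),toplane(s,r['position']))
cv2.imwrite('pics/a.png',np.hstack([cv2.resize(x,(800,600))[:, :, ::-1] for x in a[:1]]))
cv2.imwrite('pics/b.png',cv2.resize(a[1],(800,600))[:,:,::-1])
E
```

```text
0.0 [ 257.9 -568.6  221.4] [ 0.7 -3.1 -0. ] [[-0.9 -0.4 -0. ]
 [-0.4  0.9  0. ]
 [ 0.   0.  -1. ]]
top dict_keys(['frame', 'fx', 'fy', 'cx', 'cy', 'cam_to_world']) 520.9531488611983 [ 455.5   21.2 1086.1]
gauge 0.61 [335.5 298.8] [449.2 -20.4   0. ]
gauge 0.6 [452.5 315.5] [ 413.2 -262.9    0. ]
blade_tip 0.76 [339.2 328. ] [389.3 -27.5   0. ]
organiser 0.89 [342.2 250. ] [550.8 -35.3   0. ]
gap_left 0.61 [313.9 251.1] [548.7  24.    0. ]
gap_right 0.79 [365.2 241.7] [568.  -83.8   0. ]
booklet 0.85 [176.7 296.5] [456.1 307.7   0. ]
tin 0.64 [219.5 219.2] [616.9 221.8   0. ]
box_small 0.86 [453.6 317.2] [ 409.7 -265.1    0. ]
mug 0.62 [183.  169.6] [723.3 300.2   0. ]
scene dict_keys(['frame', 'fx', 'fy', 'cx', 'cy', 'cam_to_world']) 597.4122809873687 [  641.2 -1237.4   826.5]
gauge 0.72 [313.3 272.1] [566.5 -78.7   0. ]
gauge 0.61 [262.6 260. ] [439.  -30.9   0. ]
blade_tip 0.74 [243.3 260.3] [391.5 -33.4   0. ]
organiser 0.55 [307.5 258.9] [549.3 -23.2   0. ]
gap_left 0.57 [310.1 250. ] [553.5  16.8   0. ]
gap_right 0.68 [313.9 276.2] [568.8 -95.3   0. ]
gap_right 0.67 [246.1 257. ] [396.2 -18.8   0. ]
booklet 0.8 [284.1 194.8] [460.4 309.7   0. ]
booklet 0.61 [237.4 319. ] [ 412.4 -256.4    0. ]
tin 0.82 [341.6 211.3] [630.3 215.2   0. ]
box_small 0.96 [237.  317.9] [ 411.  -252.8    0. ]
```

View pics/a.png

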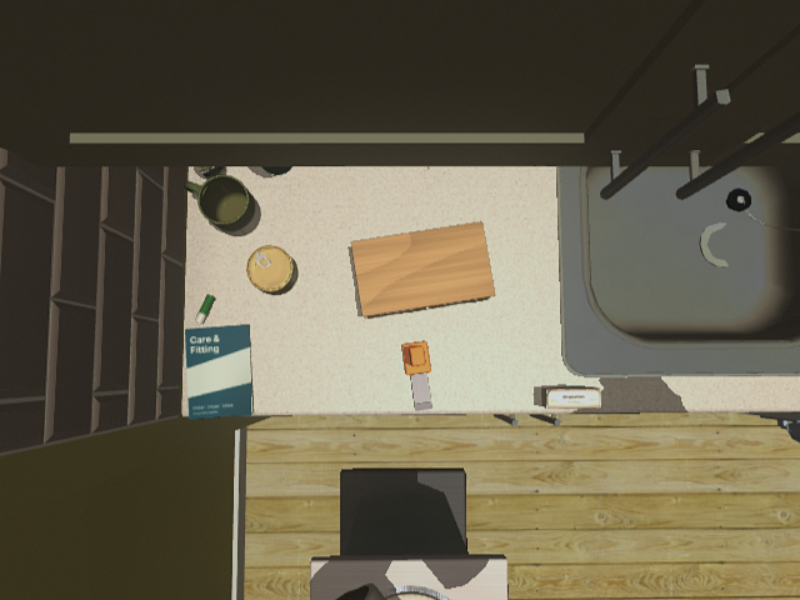

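View pics/b.png

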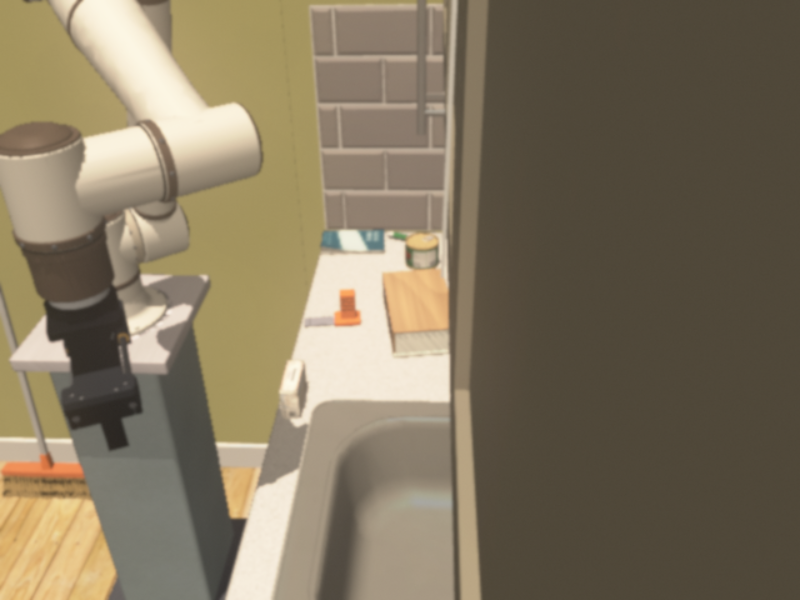

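The top view shows the organiser (corners at about 351,241 / 483,222 / 495,296 / 365,317) facing the robot. The gauge (grip 415,355, tip 422,408) points towards the robot, so it needs a half turn. In the scene view, the booklet, tin and carton are all clear of the work.

```bash
cat >> h.py <<'E'
def to(x,y,z,h,o=None):
    "print turn (deg) and shift (cm) in tool axes to reach TCP xyz, tool pointing down, tool x at heading h deg"
    o=o or manip.get_obs();A=R.from_rotvec(o['tcp_rot']).as_matrix()
    c,s=np.cos(np.radians(h)),np.sin(np.radians(h))
    B=np.array([[c,s,0],[s,-c,0],[0,0,-1]])
    t=np.degrees(R.from_matrix(A.T@B).as_rotvec());d=A.T@(np.array([x,y,z])-o['position'])/10
    print('turn',np.round(t,2),'shift',np.round(d,2))
def state():
    o=manip.get_obs();A=R.from_rotvec(o['tcp_rot']).as_matrix()
    print('t',round(o['time'],2),'p',np.round(o['position'],1),'head',round(np.degrees(np.arctan2(A[1,0],A[0,0])),2),'tilt z',np.round(A[:,2],3),'F',np.round(o['wrist_force'],1),'gap',round(o['finger_gap']*87,1),'grip',round(o['grip_force'],1),'q6',round(o['q'][5],2))
E
python3 -c "
from h import *
state();to(455,-20,230,-171.5)"
```

```text
t 1.0 p [ 258.2 -569.2  222.5] head -155.6 tilt z [-0.  0. -1.] F [0.3 0.6 0.4] gap 86.8 grip 0.0 q6 -0.26
turn [ 0.  -0.  15.9] shift [-40.61  41.88  -0.75]
```

>>> {"api": "arm_command", "payload": {
  "moves": [
    [0,0,15.9,-40.6,41.9,-0.7,8.7],
    [0,0,15.9,-40.6,41.9,-0.7,8.7],
    [0,0,15.9,-40.6,41.9,-0.7,8.7],
    [0,0,15.9,-40.6,41.9,-0.7,8.7],
    [0,0,15.9,-40.6,41.9,-0.7,8.7],
    [0,0,15.9,-40.6,41.9,-0.7,8.7],
    [0,0,15.9,-40.6,41.9,-0.7,8.7],
    [0,0,15.9,-40.6,41.9,-0.7,8.7],
    [0,0,15.9,-40.6,41.9,-0.7,8.7],
    [0,0,15.9,-40.6,41.9,-0.7,8.7],
    [0,0,15.9,-40.6,41.9,-0.7,8.7],
    [0,0,15.9,-40.6,41.9,-0.7,8.7],
    [0,0,15.9,-40.6,41.9,-0.7,8.7],
    [0,0,15.9,-40.6,41.9,-0.7,8.7],
    [0,0,15.9,-40.6,41.9,-0.7,8.7],
    [0,0,15.9,-40.6,41.9,-0.7,8.7],
    [0,0,15.9,-40.6,41.9,-0.7,8.7],
    [0,0,15.9,-40.6,41.9,-0.7,8.7]
  ]
}}

```text
time: 2.5
position: [454.3, -20.8, 229.5]
tcp_rot: [0.231, -3.133, 0.0]
wrist_force: [-0.2, -0.0, -0.5]
finger_gap: 1.001
grip_force: 0.0
```

Run:
```python
from h import *
np.set_printoptions(precision=1,suppress=True)
state()
s=snap('wrist','c.png');print(s['fx'],np.array(s['cam_to_world'])[:3])
for q in ['gauge','blade_tip','organiser','gap_left','gap_right']:
    for r in nets.pinpoint('wrist',q)[:2]: print(q,round(r['conf'],2),np.array(r['position']),toplane(s,r['position']))
```

```text
t 2.5 p [454.3 -20.8 229.5] head -171.57 tilt z [-0. -0. -1.] F [-0.2 -0.  -0.5] gap 87.1 grip 0.0 q6 -1.74
351.08401612014546 [[ -0.1  -0.9  -0.3 372.6]
 [  1.   -0.1  -0.  -34. ]
 [  0.   -0.3   1.  390.6]]
gauge 0.94 [324.  202.5] [449.5 -19.2   0. ]
gauge 0.22 [256.5 286.3] [563.7 -85.1   0. ]
blade_tip 0.63 [324.2 147.4] [389.9 -27.9   0. ]
organiser 0.75 [301.3 284.4] [553.2 -31.5   0. ]
gap_left 0.75 [341.4 284.8] [546.6  16.8   0. ]
gap_right 0.86 [256.6 286.8] [564.4 -84.9  -0. ]
gap_right 0.39 [103.2 132.1] [ 408.7 -262.8    0. ]
```

View pics/c.png

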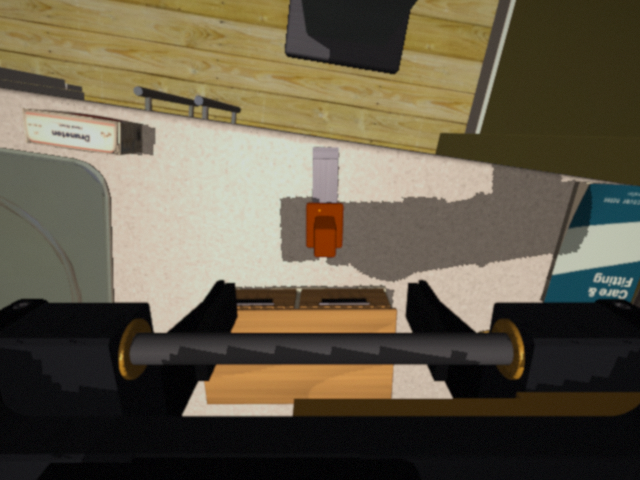

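The wrist view shows the gauge's shoulder near (324,202), its tip near (324,147), and both gap mouths near (341,285) and (257,287). I'll grasp with the tool turned the other way round, so the camera faces the organiser during insertion.

```bash
python3 -c "
from h import *
state();print(np.round(manip.get_obs()['q'],2));to(477,-15,150,8.3)"
```

```text
t 2.8 p [454.7 -20.7 229.6] head -171.59 tilt z [ 0.  0. -1.] F [ 0.6  0.1 -0.5] gap 86.8 grip 0.0 q6 -1.74
[ 0.31  0.09 -0.37  0.   -1.11 -1.74]
turn [-2.0000e-02  0.0000e+00 -1.7989e+02] shift [-2.29  0.24  7.96]
```

>>> {"api": "arm_command", "payload": {
  "moves": [
    [0,0,-90,-2.3,0.2,8,8.7],
    [0,0,-90,-2.3,0.2,8,8.7],
    [0,0,-90,-2.3,0.2,8,8.7],
    [0,0,-90,-2.3,0.2,8,8.7],
    [0,0,-90,-2.3,0.2,8,8.7],
    [0,0,-90,-2.3,0.2,8,8.7],
    [0,0,-90,-2.3,0.2,8,8.7],
    [0,0,-90,-2.3,0.2,8,8.7],
    [0,0,-90,-2.3,0.2,8,8.7],
    [0,0,-90,-2.3,0.2,8,8.7],
    [0,0,-90,-2.3,0.2,8,8.7],
    [0,0,-90,-2.3,0.2,8,8.7],
    [0,0,-90,-2.3,0.2,8,8.7]
  ]
}}

```text
time: 3.88
position: [477.3, -14.9, 149.6]
tcp_rot: [-2.385, 2.045, -0.0]
wrist_force: [0.8, 0.2, 0.4]
finger_gap: 0.999
grip_force: 0.0
```

>>> {"api": "arm_command", "payload": {
  "moves": [
    [0,0,-89.9,0,0,0,8.7],
    [0,0,-89.9,0,0,0,8.7],
    [0,0,-89.9,0,0,0,8.7],
    [0,0,-89.9,0,0,0,8.7],
    [0,0,-89.9,0,0,0,8.7],
    [0,0,-89.9,0,0,0,8.7],
    [0,0,-89.9,0,0,0,8.7],
    [0,0,-89.9,0,0,0,8.7],
    [0,0,-89.9,0,0,0,8.7],
    [0,0,-89.9,0,0,0,8.7],
    [0,0,-89.9,0,0,0,8.7],
    [0,0,-89.9,0,0,0,8.7],
    [0,0,-89.9,0,0,0,8.7],
    [0,0,-89.9,0,0,0,8.7]
  ]
}}

```text
time: 5.05
position: [477.3, -14.8, 149.6]
tcp_rot: [-3.133, -0.231, -0.0]
wrist_force: [0.2, 0.5, 0.9]
finger_gap: 1.002
grip_force: 0.0
```

Run:
```python
from h import *
np.set_printoptions(precision=1,suppress=True)
state()
s=snap('wrist','d.png');print(np.array(s['cam_to_world'])[:3])
for q in ['gauge','blade_tip']:
    for r in nets.pinpoint('wrist',q)[:2]: print(q,round(r['conf'],2),np.array(r['position']),toplane(s,r['position']))
m=nets.masks_of('wrist','gauge')[0];print(m['conf'],m['box'])
to(477,-15,15,8.3)
```

```text
t 5.05 p [477.3 -14.8 149.6] head 8.42 tilt z [ 0.  0. -1.] F [0.2 0.5 0.9] gap 87.2 grip 0.0 q6 1.41
[[  0.1   0.9   0.3 560. ]
 [ -1.    0.1   0.   -3.7]
 [ -0.   -0.3   1.  310.7]]
gauge 0.96 [320.1 255.9] [446.9 -19.5   0. ]
blade_tip 0.94 [317.8 310.3] [389.8 -25.5   0. ]
0.58 [297.2, 200.6, 52.1, 115.4]
turn [ 0. -0.  0.] shift [-0.   0.  13.5]
```

View pics/d.png

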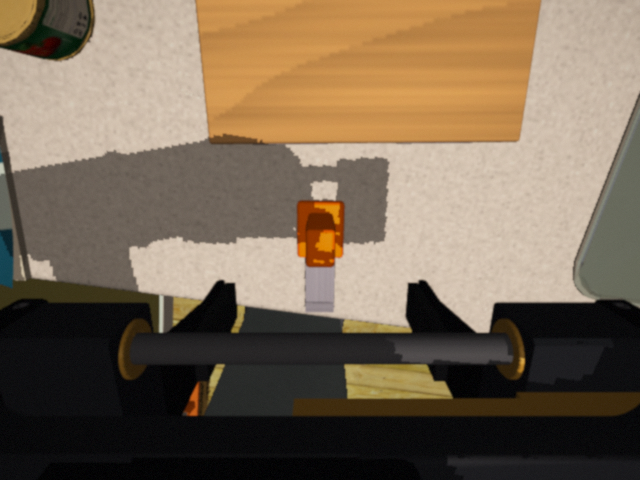

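The view shows the gauge centred between the fingers (shoulder 320,256; tip 318,310). I'll descend and grip low.

>>> {"api": "arm_command", "payload": {
  "moves": [
    [0,0,0,0,0,4,6],
    [0,0,0,0,0,8,6],
    [0,0,0,0,0,11.5,6],
    [0,0,0,0,0,13,6],
    [0,0,0,0,0,13.4,6],
    [0,0,0,0,0,13.4,6],
    [0,0,0,0,0,13.4,1],
    [0,0,0,0,0,13.4,1],
    [0,0,0,0,0,13.4,1],
    [0,0,0,0,0,13.4,1],
    [0,0,0,0,0,13.4,1],
    [0,0,0,0,0,13.4,1],
    [0,0,0,0,0,13.4,1],
    [0,0,0,0,0,13.4,1],
    [0,0,0,0,0,13.4,1],
    [0,0,0,0,0,13.4,1]
  ]
}}

```text
time: 6.58
position: [477.5, -14.4, 15.9]
tcp_rot: [-3.133, -0.23, -0.001]
wrist_force: [-0.6, 0.6, 4.7]
finger_gap: 0.25
grip_force: 29.9
```

```bash
python3 -c "
from h import *
state();to(440,-15,120,98.4);to(440,-15,120,-170)"
```

```text
t 6.58 p [477.5 -14.4  15.9] head 8.41 tilt z [ 0.001  0.    -1.   ] F [-0.6  0.6  4.7] gap 21.7 grip 29.9 q6 1.41
turn [ 2.000e-02 -2.000e-02 -8.999e+01] shift [ -3.72  -0.49 -10.41]
turn [-5.0000e-02  0.0000e+00  1.7841e+02] shift [ -3.72  -0.49 -10.41]
```

>>> {"api": "arm_command", "payload": {
  "moves": [
    [0,0,0,0,0,-3,1],
    [0,0,0,-1,-0.5,-6,1],
    [0,0,90,-4.5,-2.1,-8,1],
    [0,0,90,-4.5,-2.1,-8,1],
    [0,0,90,-4.5,-2.1,-8,1],
    [0,0,90,-4.5,-2.1,-8,1],
    [0,0,90,-4.5,-2.1,-8,1],
    [0,0,90,-4.5,-2.1,-8,1],
    [0,0,90,-4.5,-2.1,-8,1],
    [0,0,90,-4.5,-2.1,-8,1],
    [0,0,90,-4.5,-2.1,-8,1],
    [0,0,90,-4.5,-2.1,-8,1],
    [0,0,90,-4.5,-2.1,-8,1],
    [0,0,90,-4.5,-2.1,-8,1],
    [0,0,90,-4.5,-2.1,-8,1],
    [0,0,90,-4.5,-2.1,-8,1]
  ]
}}

```text
time: 7.92
position: [428.9, -0.5, 94.8]
tcp_rot: [2.375, -2.054, -0.002]
wrist_force: [0.1, -0.6, -2.3]
finger_gap: 0.252
grip_force: 29.9
```

>>> {"api": "arm_command", "payload": {
  "moves": [
    [0,0,88.4,0,0,0,1],
    [0,0,88.4,0,0,0,1],
    [0,0,88.4,0,0,0,1],
    [0,0,88.4,0,0,0,1],
    [0,0,88.4,0,0,0,1],
    [0,0,88.4,0,0,0,1],
    [0,0,88.4,0,0,0,1],
    [0,0,88.4,0,0,0,1],
    [0,0,88.4,0,0,0,1],
    [0,0,88.4,0,0,0,1],
    [0,0,88.4,0,0,0,1],
    [0,0,88.4,0,0,0,1],
    [0,0,88.4,0,0,0,1],
    [0,0,88.4,0,0,0,1]
  ]
}}

```text
time: 9.08
position: [429.2, -0.4, 95.1]
tcp_rot: [0.275, -3.128, 0.0]
wrist_force: [0.6, -0.4, -2.3]
finger_gap: 0.252
grip_force: 29.9
```

Run:
```python
from h import *
np.set_printoptions(precision=1,suppress=True)
state()
s=snap('wrist','e.png');print(np.array(s['cam_to_world'])[:3])
z=manip.get_obs()['position'][2]-15.9
for q,zz in [('gauge',z),('blade_tip',z+2.5),('gap_left',0),('gap_right',0),('organiser',0)]:
    for r in nets.pinpoint('wrist',q)[:2]: print(q,round(r['conf'],2),np.array(r['position']),toplane(s,r['position'],zz))
```

```text
t 9.08 p [429.2  -0.4  95.1] head -169.95 tilt z [-0. -0. -1.] F [ 0.6 -0.4 -2.3] gap 22.0 grip 29.9 q6 -1.78
[[ -0.2  -0.9  -0.3 348. ]
 [  1.   -0.2  -0.1 -16. ]
 [  0.   -0.3   1.  256.3]]
gauge 0.65 [319.7 331.4] [456.9   2.5  79.3]
```

View pics/e.png

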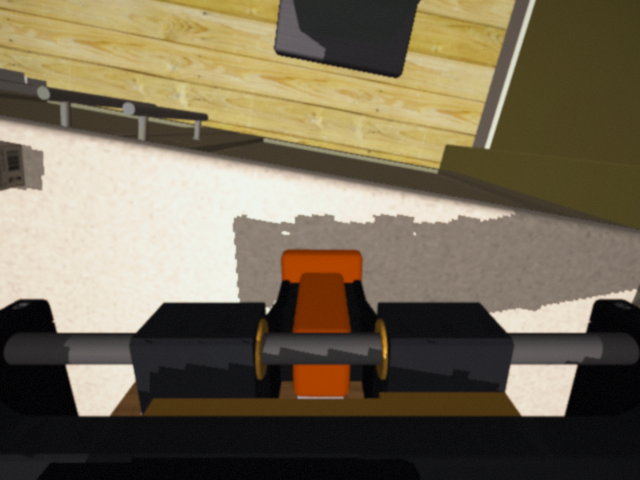

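The gripper body hides the front in this pose (the foot shows near 320,330). I'll refine the organiser from the earlier clear wrist picture, with its model projected on it.

Run:
```python
from h import *
np.set_printoptions(precision=1,suppress=True)
im=cv2.imread('pics/c.png')
c=im[270:420,190:430]
cv2.imwrite('pics/f.png',cv2.resize(c[:60],None,fx=3.3,fy=3.3,interpolation=cv2.INTER_CUBIC))
s=snap('top')
top=s['frame']; b=top[160:270,265:410]
hsv=cv2.cvtColor(top,cv2.COLOR_RGB2HSV);m=((hsv[:,:,1]>90)&(hsv[:,:,2]>110)).astype(np.uint8)
m[:165]=0;m[262:]=0;m[:,:265]=0;m[:,410:]=0
cs,_=cv2.findContours(m,cv2.RETR_EXTERNAL,cv2.CHAIN_APPROX_NONE);k=max(cs,key=cv2.contourArea)
r=cv2.minAreaRect(k);print(r);
P=np.array([toplane(s,p,62) for p in cv2.boxPoints(r)]);print(P)
i=np.argsort(P[:,0]);f=P[i[:2]];f=f[np.argsort(-f[:,1])];print('front L,R',f,'mid',f.mean(0),'heading',np.degrees(np.arctan2(f[1,0]-f[0,0],f[0,1]-f[1,1])),np.linalg.norm(f[0]-f[1]))
```

```text
((337.97760009765625, 215.02296447753906), (60.96539306640625, 107.45616149902344), 81.14203643798828)
[[ 659.6   90.4   62. ]
 [ 692.6 -122.2   62. ]
 [ 570.9 -138.6   62. ]
 [ 539.1   71.7   62. ]]
front L,R [[ 539.1   71.7   62. ]
 [ 570.9 -138.6   62. ]] mid [555.  -33.4  62. ] heading 8.604461403841263 212.71422294919412
```

View pics/f.png

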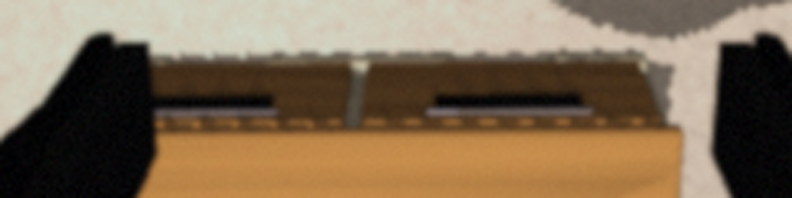

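The crop shows the divider's lower end at about (298,289) in the full picture, the lower left front corner at about (385,288), and a top front edge that is nearly level.

Run:
```python
from h import *
np.set_printoptions(precision=1,suppress=True)
s=dict(fx=351.084,fy=351.084)
q=snap('wrist'); s=dict(q); 
# pose of camera for c.png: hand-eye from present pose, applied to the pose then
o=manip.get_obs()
def T(p,r):
    M=np.eye(4);M[:3,:3]=R.from_rotvec(r).as_matrix();M[:3,3]=p;return M
X=np.linalg.inv(T(o['position'],o['tcp_rot']))@np.array(q['cam_to_world'])
s['cam_to_world']=T([454.5,-20.75,229.6],[0.231,-3.133,0])@X
print(s['cam_to_world'][:3,3])
im=cv2.imread('pics/c.png').astype(float)
# top front edge: row of steepest brightness rise in each column
g=cv2.GaussianBlur(im[:,:,2],(0,0),0.8);pts=[]
for c in range(245,392):
    d=np.diff(g[303:313,c]);k=d.argmax();pts.append([c,303.5+k])
pts=np.array(pts);l=cv2.fitLine(pts.astype(np.float32),cv2.DIST_HUBER,0,.01,.01).ravel()
f=lambda c:[c,l[3]+(c-l[2])*l[1]/l[0]]
a,b=toplane(s,f(245),62),toplane(s,f(392),62);print('top edge',a,b,'heading',np.degrees(np.arctan2(a[0]-b[0],b[1]-a[1])))
print('R top corner L',toplane(s,f(396.5),62),'low left corner',toplane(s,[385.2,288.2]),'divider low',toplane(s,[298.4,289]), 'div top',toplane(s,[297,308],60))
```

```text
[372.7 -34.  390.7]
top edge [561.8 -86.4  62. ] [539.3  65.8  62. ] heading 8.411596277668934
R top corner L [538.6  70.4  62. ] low left corner [543.5  70.4   0. ] divider low [560.1 -34.2   0. ] div top [553.2 -32.8  60. ]
```

```bash
cat >> h.py <<'E'
O=np.array([555,-33.6]);H=8.5
ux=np.array([np.cos(np.radians(H)),np.sin(np.radians(H))]);uy=np.array([-ux[1],ux[0]])
def ins(side,depth,z=17.4): # TCP for tip depth in gap, side +1 left -1 right
    p=O+52*side*uy+(depth-89)*ux;to(p[0],p[1],z,H-180)
def rel():
    o=manip.get_obs();d=o['position'][:2]-O;f=o['wrist_force'];print('tip depth',round(d@ux+89,1),'lateral',round(d@uy,1),'F along',round(f[:2]@ux,1),'F lat',round(f[:2]@uy,1),'Fz',round(f[2],1))
E
python3 -c "
from h import *
rel();ins(1,-18)"
```

```text
tip depth -30.0 lateral 51.5 F along 1.1 F lat 0.1 Fz -1.8
turn [ 0.   -0.01  1.53] shift [-1.2   0.02  7.81]
```

>>> {"api": "arm_command", "payload": {
  "moves": [
    [0,0,1.5,-1.2,0,3.5,1],
    [0,0,1.5,-1.2,0,6.5,1],
    [0,0,1.5,-1.2,0,7.5,1],
    [0,0,1.5,-1.2,0,7.8,1],
    [0,0,1.5,-1.2,0,7.8,1],
    [0,0,1.5,-1.2,0,7.8,1]
  ]
}}

```text
time: 9.98
position: [442.2, 2.0, 17.9]
tcp_rot: [-0.234, 3.132, 0.0]
wrist_force: [0.8, 0.0, -2.1]
finger_gap: 0.253
grip_force: 30.0
```

```bash
python3 -c "
from h import *
state();rel();ins(1,5)
s=snap('scene')
im=s['frame'][180:310,230:400];cv2.imwrite('pics/g.png',cv2.resize(im,None,fx=4.5,fy=4.5,interpolation=cv2.INTER_CUBIC)[:,:,::-1])
s=snap('top')
print([ (r['conf'],toplane(s,r['position'],4)) for q in ['blade_tip','gauge'] for r in nets.pinpoint('top',q)[:1]])"
```

```text
t 9.98 p [442.2   2.   17.9] head -171.46 tilt z [ 0.001  0.    -1.   ] F [ 0.8  0.  -2.1] gap 22.0 grip 30.0 q6 -1.8
tip depth -17.3 lateral 51.9 F along 0.8 F lat -0.1 Fz -2.1
turn [0.   0.06 0.04] shift [-2.23  0.01  0.06]
[(0.5, array([527.72092433,  21.35081831,   4.        ])), (0.61, array([469.15985054,   3.42240515,   4.        ]))]
```

View pics/g.png

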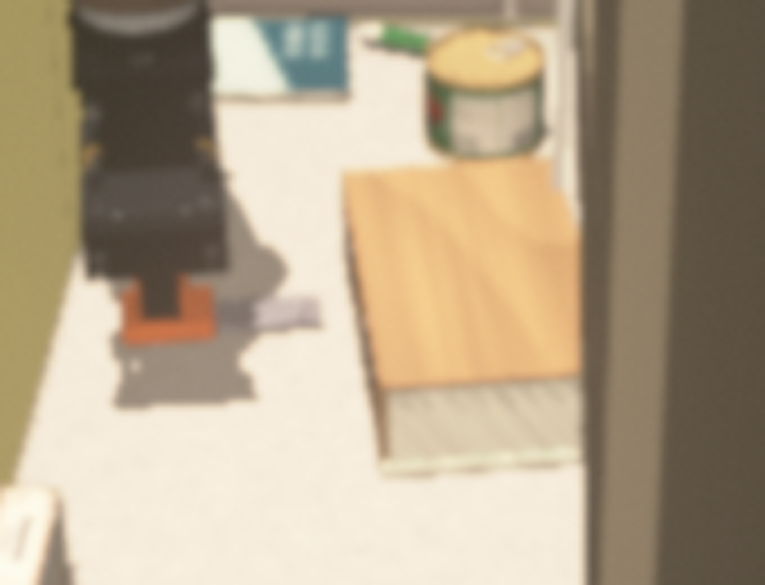

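The gauge is held level just above the worktop, with its blade pointing at the front below the left drawer. I'll advance in small steps.

>>> {"api": "arm_command", "payload": {
  "moves": [
    [0,0,0,-0.4,0,0,1],
    [0,0,0,-0.8,0,0,1],
    [0,0,0,-1.2,0,0,1],
    [0,0,0,-1.6,0,0,1],
    [0,0,0,-1.9,0,0,1],
    [0,0,0,-2.2,0,0,1],
    [0,0,0,-2.5,0,0,1],
    [0,0,0,-2.5,0,0,1]
  ]
}}

```text
time: 10.85
position: [467.1, 5.6, 17.5]
tcp_rot: [-0.233, 3.132, 0.0]
wrist_force: [0.6, -0.4, -1.9]
finger_gap: 0.251
grip_force: 30.0
```

```bash
python3 -c "
from h import *
state();rel()"
```

```text
t 10.85 p [467.1   5.6  17.5] head -171.5 tilt z [ 0.001  0.    -1.   ] F [ 0.6 -0.4 -1.9] gap 21.8 grip 30.0 q6 -1.78
tip depth 7.9 lateral 51.8 F along 0.5 F lat -0.4 Fz -1.9
```

>>> {"api": "arm_command", "payload": {
  "moves": [
    [0,0,0,-0.3,0,0,1],
    [0,0,0,-0.6,0,0,1],
    [0,0,0,-0.9,0,0,1],
    [0,0,0,-1.2,0,0,1],
    [0,0,0,-1.5,0,0,1],
    [0,0,0,-1.7,0,0,1],
    [0,0,0,-1.9,0,0,1],
    [0,0,0,-2.1,0,0,1],
    [0,0,0,-2.3,0,0,1],
    [0,0,0,-2.4,0,0,1]
  ]
}}

```text
time: 11.68
position: [489.9, 8.9, 17.3]
tcp_rot: [0.232, -3.132, 0.0]
wrist_force: [-1.2, -0.3, -4.6]
finger_gap: 0.249
grip_force: 30.0
```

```bash
python3 -c "
from h import *
state();rel()"
```

```text
t 11.68 p [489.9   8.9  17.3] head -171.51 tilt z [-0.001 -0.    -1.   ] F [-1.2 -0.3 -4.6] gap 21.7 grip 30.0 q6 -1.77
tip depth 30.9 lateral 51.7 F along -1.3 F lat -0.1 Fz -4.6
```

>>> {"api": "arm_command", "payload": {
  "moves": [
    [0,0,0,-0.1,0,0,1],
    [0,0,0,-0.2,0,0,1],
    [0,0,0,-0.3,0,0,1],
    [0,0,0,-0.4,0,0,1],
    [0,0,0,-0.5,0,0,1]
  ]
}}

```text
time: 12.1
position: [495.1, 9.8, 17.6]
tcp_rot: [-0.233, 3.133, 0.0]
wrist_force: [-2.1, 0.4, -3.6]
finger_gap: 0.247
grip_force: 30.0
```

>>> {"api": "arm_command", "payload": {
  "moves": [
    [0,0,0,-0.1,0,0,1],
    [0,0,0,-0.2,0,0,1],
    [0,0,0,-0.2,0,0,1]
  ]
}}

```text
time: 12.35
position: [497.3, 10.1, 17.6]
tcp_rot: [-0.233, 3.132, 0.0]
wrist_force: [-0.8, -0.6, -5.3]
finger_gap: 0.253
grip_force: 30.0
```

>>> {"api": "arm_command", "payload": {
  "moves": [
    [0,0,0,-0.1,0,0,1],
    [0,0,0,-0.2,0,0,1],
    [0,0,0,-0.2,0,0,1]
  ]
}}

```text
time: 12.6
position: [499.2, 10.4, 17.6]
tcp_rot: [-0.233, 3.133, 0.0]
wrist_force: [-0.8, -1.0, -5.1]
finger_gap: 0.249
grip_force: 30.0
```

```bash
python3 -c "
from h import *
state();rel()"
```

```text
t 12.6 p [499.2  10.4  17.6] head -171.5 tilt z [ 0.  0. -1.] F [-0.8 -1.  -5.1] gap 21.6 grip 30.0 q6 -1.77
tip depth 40.3 lateral 51.8 F along -0.9 F lat -0.8 Fz -5.1
```

>>> {"api": "arm_command", "payload": {
  "moves": [
    [0,0,0,-0.1,0,0,1],
    [0,0,0,-0.2,0,0,1],
    [0,0,0,-0.2,0,0,1]
  ]
}}

```text
time: 12.85
position: [501.1, 10.7, 17.6]
tcp_rot: [-0.233, 3.133, 0.0]
wrist_force: [-1.1, -0.1, -4.0]
finger_gap: 0.249
grip_force: 30.0
```

>>> {"api": "arm_command", "payload": {
  "moves": [
    [0,0,0,-0.1,0,0,1],
    [0,0,0,-0.2,0,0,1],
    [0,0,0,-0.2,0,0,1]
  ]
}}

```text
time: 13.1
position: [503.1, 11.0, 17.6]
tcp_rot: [-0.233, 3.133, 0.0]
wrist_force: [-1.5, -0.2, -4.6]
finger_gap: 0.249
grip_force: 30.0
```

>>> {"api": "arm_command", "payload": {
  "moves": [
    [0,0,0,-0.1,0,0,1],
    [0,0,0,-0.2,0,0,1],
    [0,0,0,-0.2,0,0,1]
  ]
}}

```text
time: 13.35
position: [505.1, 11.3, 17.6]
tcp_rot: [-0.233, 3.133, 0.0]
wrist_force: [-1.0, -0.4, -3.9]
finger_gap: 0.251
grip_force: 30.0
```

>>> {"api": "arm_command", "payload": {
  "moves": [
    [0,0,0,-0.1,0,0,1],
    [0,0,0,-0.2,0,0,1],
    [0,0,0,-0.2,0,0,1]
  ]
}}

```text
time: 13.6
position: [507.1, 11.6, 17.6]
tcp_rot: [-0.233, 3.133, 0.0]
wrist_force: [-1.6, 0.6, -5.0]
finger_gap: 0.251
grip_force: 30.0
```

>>> {"api": "arm_command", "payload": {
  "moves": [
    [0,0,0,-0.1,0,0,1],
    [0,0,0,-0.2,0,0,1],
    [0,0,0,-0.3,0,0,1],
    [0,0,0,-0.3,0,0,1]
  ]
}}

```text
time: 13.93
position: [510.1, 12.0, 17.6]
tcp_rot: [-0.233, 3.133, 0.0]
wrist_force: [-0.3, -0.1, -5.0]
finger_gap: 0.251
grip_force: 30.0
```

>>> {"api": "arm_command", "payload": {
  "moves": [
    [0,0,0,-0.1,0,0,1],
    [0,0,0,-0.2,0,0,1],
    [0,0,0,-0.3,0,0,1],
    [0,0,0,-0.3,0,0,1]
  ]
}}

```text
time: 14.27
position: [513.1, 12.5, 17.6]
tcp_rot: [-0.233, 3.133, 0.0]
wrist_force: [-0.6, -0.5, -4.2]
finger_gap: 0.249
grip_force: 30.0
```

```bash
python3 -c "
from h import *
state();rel()"
```

```text
t 14.27 p [513.1  12.5  17.6] head -171.5 tilt z [ 0.  0. -1.] F [-0.6 -0.5 -4.2] gap 21.6 grip 30.0 q6 -1.76
tip depth 54.4 lateral 51.8 F along -0.7 F lat -0.4 Fz -4.2
```

Left is clear. I'll push home with gentle steps.

>>> {"api": "arm_command", "payload": {
  "moves": [
    [0,0,0,-0.1,0,0,1],
    [0,0,0,-0.2,0,0,1],
    [0,0,0,-0.3,0,0,1],
    [0,0,0,-0.3,0,0,1]
  ]
}}

```text
time: 14.6
position: [516.0, 12.9, 17.6]
tcp_rot: [-0.233, 3.133, 0.0]
wrist_force: [-1.3, -0.4, -4.1]
finger_gap: 0.249
grip_force: 30.0
```

>>> {"api": "arm_command", "payload": {
  "moves": [
    [0,0,0,-0.1,0,0,1],
    [0,0,0,-0.1,0,0,1]
  ]
}}

```text
time: 14.77
position: [516.9, 13.0, 17.6]
tcp_rot: [-0.233, 3.133, 0.0]
wrist_force: [-2.0, -0.1, -3.4]
finger_gap: 0.251
grip_force: 30.0
```

>>> {"api": "arm_command", "payload": {
  "moves": [
    [0,0,0,-0.1,0,0,1],
    [0,0,0,-0.1,0,0,1]
  ]
}}

```text
time: 14.93
position: [517.9, 13.2, 17.6]
tcp_rot: [-0.233, 3.133, 0.0]
wrist_force: [-0.9, -0.1, -5.2]
finger_gap: 0.25
grip_force: 30.0
```

>>> {"api": "arm_command", "payload": {
  "moves": [
    [0,0,0,-0.1,0,0,1],
    [0,0,0,-0.1,0,0,1]
  ]
}}

```text
time: 15.1
position: [518.3, 13.2, 17.5]
tcp_rot: [0.233, -3.132, 0.0]
wrist_force: [-2.5, -0.5, -3.0]
finger_gap: 0.252
grip_force: 30.0
```

>>> {"api": "arm_command", "payload": {
  "moves": [
    [0,0,0,-0.1,0,0,1],
    [0,0,0,-0.1,0,0,1]
  ]
}}

```text
time: 15.27
position: [518.4, 13.2, 17.3]
tcp_rot: [0.232, -3.13, 0.001]
wrist_force: [-5.2, 0.6, -2.8]
finger_gap: 0.249
grip_force: 30.0
```

>>> {"api": "arm_command", "payload": {
  "moves": [
    [0,0,0,-0.1,0,0,1],
    [0,0,0,-0.1,0,0,1]
  ]
}}

```text
time: 15.43
position: [518.4, 13.1, 17.1]
tcp_rot: [0.232, -3.128, 0.001]
wrist_force: [-5.7, 0.7, -1.2]
finger_gap: 0.25
grip_force: 30.0
```

>>> {"api": "arm_command", "payload": {
  "moves": [
    [0,0,0,-0.1,0,0,1],
    [0,0,0,-0.2,0,0,1],
    [0,0,0,-0.2,0,0,1]
  ]
}}

```text
time: 15.68
position: [518.6, 13.0, 16.8]
tcp_rot: [0.232, -3.124, 0.002]
wrist_force: [-8.7, 1.7, 0.1]
finger_gap: 0.252
grip_force: 30.0
```

>>> {"api": "arm_command", "payload": {
  "moves": [
    [0,0,0,-0.1,0,0,1],
    [0,0,0,-0.2,0,0,1],
    [0,0,0,-0.2,0,0,1]
  ]
}}

```text
time: 15.93
position: [518.6, 12.9, 16.7]
tcp_rot: [0.231, -3.12, 0.003]
wrist_force: [-13.7, 1.4, 3.0]
finger_gap: 0.251
grip_force: 30.0
```

```bash
python3 -c "
from h import *
state();rel()"
```

```text
t 15.93 p [518.6  12.9  16.7] head -171.54 tilt z [-0.012 -0.003 -1.   ] F [-13.7   1.4   3. ] gap 21.9 grip 30.0 q6 -1.76
tip depth 59.9 lateral 51.4 F along -13.3 F lat 3.4 Fz 3.0
```

Home in the left gap at 13 N (depth 60). I'll withdraw, shift 104 mm right, then set it down flat and regrip.

>>> {"api": "arm_command", "payload": {
  "moves": [
    [0,0,0,0.5,0,0,1],
    [0,0,0,1.5,0,0,1],
    [0,0,0,3,0,0,1],
    [0,0,0,4.5,0,0,1],
    [0,0,0,6,0,0,1],
    [0,0,0,7.5,0,0,1],
    [0,0,0,9,0,0,1],
    [0,0,0,9,0,-1,1],
    [0,0,0,9,-3,-1,1],
    [0,0,0,9,-6,-1,1],
    [0,0,0,9,-9,-1,1],
    [0,0,0,9,-10.4,-1,1],
    [0,0,0,9,-10.4,-1,1],
    [0,0,0,9,-10.4,-0.2,1],
    [0,0,0,9,-10.4,0.1,1],
    [0,0,0,9,-10.4,0.1,1]
  ]
}}

```text
time: 17.27
position: [451.3, -101.3, 16.2]
tcp_rot: [-0.235, 3.132, -0.0]
wrist_force: [0.3, 0.2, -2.5]
finger_gap: 0.252
grip_force: 30.0
```

```bash
python3 -c "
from h import *
state();rel();ins(-1,-20,15.5)"
```

```text
t 17.27 p [ 451.3 -101.3   16.2] head -171.42 tilt z [ 0. -0. -1.] F [ 0.3  0.2 -2.5] gap 21.9 grip 30.0 q6 -1.55
tip depth -23.6 lateral -51.6 F along 0.3 F lat 0.1 Fz -2.5
turn [-0.01  0.03  0.08] shift [-0.36 -0.04  0.07]
```

>>> {"api": "arm_command", "payload": {
  "moves": [
    [0,0,0,0,0,0.1,1],
    [0,0,0,0,0,0.1,1],
    [0,0,0,0,0,0.1,4.5],
    [0,0,0,0,0,0.1,4.5],
    [0,0,0,0,0,0.1,4.5],
    [0,0,0,0,0,0.1,4.5],
    [0,0,0,0,0,0.15,1],
    [0,0,0,0,0,0.15,1],
    [0,0,0,0,0,0.15,1],
    [0,0,0,0,0,0.15,1],
    [0,0,0,0,0,0.15,1],
    [0,0,0,0,0,0.15,1],
    [0,0,0,0,0,0.15,1]
  ]
}}

```text
time: 18.35
position: [450.9, -102.0, 15.0]
tcp_rot: [0.233, -3.133, -0.0]
wrist_force: [-0.0, 0.3, -0.8]
finger_gap: 0.253
grip_force: 30.0
```

```bash
python3 -c "
from h import *
state();rel();ins(-1,5,16.3)"
```

```text
t 18.35 p [ 450.9 -102.    15. ] head -171.51 tilt z [-0.  0. -1.] F [-0.   0.3 -0.8] gap 22.0 grip 30.0 q6 -1.55
tip depth -24.0 lateral -52.2 F along 0.0 F lat 0.3 Fz -0.8
turn [ 0.   -0.01 -0.01] shift [-2.9   0.02 -0.13]
```

>>> {"api": "arm_command", "payload": {
  "moves": [
    [0,0,0,0,0,-0.15,1],
    [0,0,0,-0.4,0,-0.15,1],
    [0,0,0,-0.8,0,-0.15,1],
    [0,0,0,-1.2,0,-0.15,1],
    [0,0,0,-1.6,0,-0.15,1],
    [0,0,0,-2,0,-0.15,1],
    [0,0,0,-2.3,0,-0.15,1],
    [0,0,0,-2.6,0,-0.15,1],
    [0,0,0,-2.9,0,-0.15,1],
    [0,0,0,-3.2,0,-0.15,1],
    [0,0,0,-3.2,0,-0.15,1]
  ]
}}

```text
time: 19.27
position: [483.5, -97.1, 16.6]
tcp_rot: [-0.233, 3.132, -0.0]
wrist_force: [-0.1, -0.4, -1.7]
finger_gap: 0.25
grip_force: 30.0
```

```bash
python3 -c "
from h import *
state();rel()"
```

```text
t 19.27 p [483.5 -97.1  16.6] head -171.49 tilt z [ 0.001 -0.    -1.   ] F [-0.1 -0.4 -1.7] gap 21.8 grip 30.0 q6 -1.55
tip depth 8.8 lateral -52.3 F along -0.2 F lat -0.3 Fz -1.7
```

>>> {"api": "arm_command", "payload": {
  "moves": [
    [0,0,0,-0.3,0,0,1],
    [0,0,0,-0.6,0,0,1],
    [0,0,0,-0.9,0,0,1],
    [0,0,0,-1.2,0,0,1],
    [0,0,0,-1.5,0,0,1],
    [0,0,0,-1.7,0,0,1],
    [0,0,0,-1.9,0,0,1],
    [0,0,0,-2.1,0,0,1],
    [0,0,0,-2.3,0,0,1],
    [0,0,0,-2.4,0,0,1]
  ]
}}

```text
time: 20.1
position: [506.3, -93.7, 16.3]
tcp_rot: [0.233, -3.132, 0.0]
wrist_force: [-0.5, -0.9, -3.3]
finger_gap: 0.249
grip_force: 30.0
```

>>> {"api": "arm_command", "payload": {
  "moves": [
    [0,0,0,-0.1,0,0,1],
    [0,0,0,-0.2,0,0,1],
    [0,0,0,-0.2,0,0,1]
  ]
}}

```text
time: 20.35
position: [508.7, -93.3, 16.6]
tcp_rot: [-0.233, 3.132, -0.0]
wrist_force: [-0.8, 0.2, -4.1]
finger_gap: 0.25
grip_force: 30.0
```

>>> {"api": "arm_command", "payload": {
  "moves": [
    [0,0,0,-0.1,0,0,1],
    [0,0,0,-0.2,0,0,1],
    [0,0,0,-0.2,0,0,1]
  ]
}}

```text
time: 20.6
position: [510.6, -93.1, 16.6]
tcp_rot: [-0.233, 3.133, -0.0]
wrist_force: [-0.9, -0.5, -4.0]
finger_gap: 0.253
grip_force: 30.0
```

```bash
python3 -c "
from h import *
state();rel()"
```

```text
t 20.6 p [510.6 -93.1  16.6] head -171.5 tilt z [ 0.  0. -1.] F [-0.9 -0.5 -4. ] gap 22.0 grip 30.0 q6 -1.56
tip depth 36.3 lateral -52.2 F along -0.9 F lat -0.3 Fz -4.0
```

>>> {"api": "arm_command", "payload": {
  "moves": [
    [0,0,0,-0.1,0,0,1],
    [0,0,0,-0.2,0,0,1],
    [0,0,0,-0.2,0,0,1]
  ]
}}

```text
time: 20.85
position: [512.4, -92.8, 16.5]
tcp_rot: [0.233, -3.133, 0.0]
wrist_force: [-1.3, -0.2, -4.6]
finger_gap: 0.246
grip_force: 30.0
```

>>> {"api": "arm_command", "payload": {
  "moves": [
    [0,0,0,-0.1,0,0,1],
    [0,0,0,-0.2,0,0,1],
    [0,0,0,-0.2,0,0,1]
  ]
}}

```text
time: 21.1
position: [514.2, -92.5, 16.5]
tcp_rot: [0.233, -3.132, 0.0]
wrist_force: [-3.0, 0.2, -4.6]
finger_gap: 0.248
grip_force: 30.0
```

>>> {"api": "arm_command", "payload": {
  "moves": [
    [0,0,0,-0.1,0,0,1],
    [0,0,0,-0.2,0,0,1],
    [0,0,0,-0.2,0,0,1]
  ]
}}

```text
time: 21.35
position: [514.2, -92.5, 16.3]
tcp_rot: [0.232, -3.129, -0.0]
wrist_force: [-5.9, -0.5, -0.7]
finger_gap: 0.254
grip_force: 30.0
```

Jammed at about 40 mm. I'll complete the gentle push.

>>> {"api": "arm_command", "payload": {
  "moves": [
    [0,0,0,-0.1,0,0,1],
    [0,0,0,-0.2,0,0,1],
    [0,0,0,-0.2,0,0,1]
  ]
}}

```text
time: 21.6
position: [514.4, -92.5, 16.0]
tcp_rot: [0.231, -3.125, -0.0]
wrist_force: [-8.6, -0.7, 1.2]
finger_gap: 0.25
grip_force: 30.0
```

>>> {"api": "arm_command", "payload": {
  "moves": [
    [0,0,0,-0.1,0,0,1],
    [0,0,0,-0.15,0,0,1],
    [0,0,0,-0.15,0,0,1]
  ]
}}

```text
time: 21.85
position: [514.4, -92.5, 16.0]
tcp_rot: [0.23, -3.122, -0.0]
wrist_force: [-11.2, -0.5, 2.7]
finger_gap: 0.251
grip_force: 30.0
```

```bash
python3 -c "
from h import *
state();rel()"
```

```text
t 21.85 p [514.4 -92.5  16. ] head -171.58 tilt z [-0.011 -0.001 -1.   ] F [-11.2  -0.5   2.7] gap 21.8 grip 30.0 q6 -1.56
tip depth 40.1 lateral -52.2 F along -11.2 F lat 1.1 Fz 2.7
```

Right is jammed at 40 mm with 11 N. I'll withdraw, go back to the left, set down and regrip.

>>> {"api": "arm_command", "payload": {
  "moves": [
    [0,0,0,0.5,0,0,1],
    [0,0,0,1.5,0,0,1],
    [0,0,0,3,0,0,1],
    [0,0,0,4.5,0,0,1],
    [0,0,0,6,0,0,1],
    [0,0,0,7,0,0,1],
    [0,0,0,7,0,-1,1],
    [0,0,0,7,3,-1,1],
    [0,0,0,7,6,-1,1],
    [0,0,0,7,9,-1,1],
    [0,0,0,7,10.4,-1,1],
    [0,0,0,7,10.4,-1,1],
    [0,0,0,7,10.4,-0.2,1],
    [0,0,0,7,10.4,0.15,1],
    [0,0,0,7,10.4,0.15,1]
  ]
}}

```text
time: 23.1
position: [435.8, 0.5, 14.8]
tcp_rot: [-0.232, 3.132, 0.0]
wrist_force: [-0.4, 0.9, 0.4]
finger_gap: 0.246
grip_force: 30.0
```

```bash
python3 -c "
from h import *
state();rel()"
```

```text
t 23.1 p [435.8   0.5  14.8] head -171.52 tilt z [ 0.001  0.    -1.   ] F [-0.4  0.9  0.4] gap 21.4 grip 30.0 q6 -1.8
tip depth -23.9 lateral 51.3 F along -0.3 F lat 0.9 Fz 0.4
```

>>> {"api": "arm_command", "payload": {
  "moves": [
    [0,0,0,0,0,0,4.5],
    [0,0,0,0,0,0,4.5],
    [0,0,0,0,0,0,4.5],
    [0,0,0,0,0,0,1],
    [0,0,0,0,0,0,1],
    [0,0,0,0,0,0,1],
    [0,0,0,0,0,0,1],
    [0,0,0,0,0,0,1],
    [0,0,0,0,0,0,1],
    [0,0,0,0,0.05,-0.15,1],
    [0,0,0,-0.4,0.05,-0.15,1],
    [0,0,0,-0.8,0.05,-0.15,1],
    [0,0,0,-1.2,0.05,-0.15,1],
    [0,0,0,-1.6,0.05,-0.15,1],
    [0,0,0,-2,0.05,-0.15,1],
    [0,0,0,-2.4,0.05,-0.15,1],
    [0,0,0,-2.8,0.05,-0.15,1],
    [0,0,0,-3.1,0.05,-0.15,1],
    [0,0,0,-3.1,0.05,-0.15,1]
  ]
}}

```text
time: 24.68
position: [466.6, 6.1, 16.6]
tcp_rot: [-0.233, 3.132, 0.0]
wrist_force: [0.4, 0.3, -2.2]
finger_gap: 0.253
grip_force: 30.0
```

>>> {"api": "arm_command", "payload": {
  "moves": [
    [0,0,0,-0.3,0,0,1],
    [0,0,0,-0.6,0,0,1],
    [0,0,0,-0.9,0,0,1],
    [0,0,0,-1.2,0,0,1],
    [0,0,0,-1.5,0,0,1],
    [0,0,0,-1.8,0,0,1],
    [0,0,0,-2.1,0,0,1],
    [0,0,0,-2.4,0,0,1],
    [0,0,0,-2.4,0,0,1]
  ]
}}

```text
time: 25.43
position: [489.6, 9.4, 16.2]
tcp_rot: [0.232, -3.132, 0.0]
wrist_force: [-2.2, -0.2, -4.8]
finger_gap: 0.253
grip_force: 30.0
```

```bash
python3 -c "
from h import *
state();rel()"
```

```text
t 25.43 p [489.6   9.4  16.2] head -171.51 tilt z [-0.001 -0.    -1.   ] F [-2.2 -0.2 -4.8] gap 22.0 grip 30.0 q6 -1.77
tip depth 30.7 lateral 52.2 F along -2.2 F lat 0.2 Fz -4.8
```

Home was at TCP x≈518.4; advance to just short of it, then push.

>>> {"api": "arm_command", "payload": {
  "moves": [
    [0,0,0,-0.3,0,0,1],
    [0,0,0,-0.6,0,0,1],
    [0,0,0,-0.9,0,0,1],
    [0,0,0,-1.2,0,0,1],
    [0,0,0,-1.5,0,0,1],
    [0,0,0,-1.8,0,0,1],
    [0,0,0,-2.1,0,0,1],
    [0,0,0,-2.4,0,0,1],
    [0,0,0,-2.6,0,0,1],
    [0,0,0,-2.7,0,0,1],
    [0,0,0,-2.7,0,0,1]
  ]
}}

```text
time: 26.35
position: [516.7, 13.5, 16.6]
tcp_rot: [-0.233, 3.132, 0.0]
wrist_force: [-0.3, -0.5, -3.5]
finger_gap: 0.252
grip_force: 30.0
```

>>> {"api": "arm_command", "payload": {
  "moves": [
    [0,0,0,-0.1,0,0,1],
    [0,0,0,-0.2,0,0,1],
    [0,0,0,-0.3,0,0,1],
    [0,0,0,-0.4,0,0,1],
    [0,0,0,-0.4,0,0,1]
  ]
}}

```text
time: 26.77
position: [517.4, 13.4, 16.1]
tcp_rot: [0.232, -3.127, 0.001]
wrist_force: [-6.4, 0.0, -0.4]
finger_gap: 0.254
grip_force: 30.0
```

```bash
python3 -c "
from h import *
state();rel()"
```

```text
t 26.77 p [517.4  13.4  16.1] head -171.51 tilt z [-0.006 -0.001 -1.   ] F [-6.4  0.  -0.4] gap 22.1 grip 30.0 q6 -1.76
tip depth 58.8 lateral 52.0 F along -6.4 F lat 1.0 Fz -0.4
```

>>> {"api": "arm_command", "payload": {
  "moves": [
    [0,0,0,0.25,0,0.05,1],
    [0,0,0,0.25,0,0.12,1],
    [0,0,0,0.25,0,0.12,1],
    [0,0,0,0.25,0,0.12,4.5],
    [0,0,0,0.25,0,0.12,4.5],
    [0,0,0,0.25,0,0.12,4.5],
    [0,0,0,0.25,0,0.12,4.5],
    [0,0,0,0.25,0,0.12,4.5]
  ]
}}

```text
time: 27.43
position: [518.6, 14.0, 15.8]
tcp_rot: [-0.233, 3.131, 0.001]
wrist_force: [1.1, 0.7, -0.7]
finger_gap: 0.49
grip_force: 0.0
```

>>> {"api": "arm_command", "payload": {
  "moves": [
    [0,0,0,0,0,-1,4.5],
    [0,0,0,0,0,-3,4.5],
    [0,0,0,0,0,-6,4.5],
    [0,0,0,0,0,-10,4.5],
    [0,0,0,4,0,-14,6],
    [0,0,0,8,0,-16,6],
    [0,0,0,12,0,-16,6],
    [0,0,0,12,0,-16,6],
    [0,0,0,12,0,-16,6]
  ]
}}

```text
time: 28.18
position: [396.1, -4.8, 177.2]
tcp_rot: [-0.233, 3.13, 0.002]
wrist_force: [-0.2, 0.0, -0.1]
finger_gap: 0.681
grip_force: 0.0
```

Run:
```python
from h import *
np.set_printoptions(precision=1,suppress=True)
state()
s=snap('wrist','i.png')
for q in ['gauge','blade_tip','gap_left']:
    for r in nets.pinpoint('wrist',q)[:2]:
        p=toplane(s,r['position']);d=p[:2]-O;print(q,round(r['conf'],2),p,'org frame',d@ux,d@uy)
s=snap('scene')
im=s['frame'][180:310,230:400];cv2.imwrite('pics/j.png',cv2.resize(im,None,fx=4.5,fy=4.5,interpolation=cv2.INTER_CUBIC)[:,:,::-1])
```

```text
t 28.18 p [396.1  -4.8 177.2] head -171.49 tilt z [ 0.  0. -1.] F [-0.2  0.  -0.1] gap 59.3 grip 0.0 q6 -1.82
blade_tip 0.34 [447.2 306.3   0. ] org frame -56.32769414536192 352.1082402552828
```

View pics/i.png

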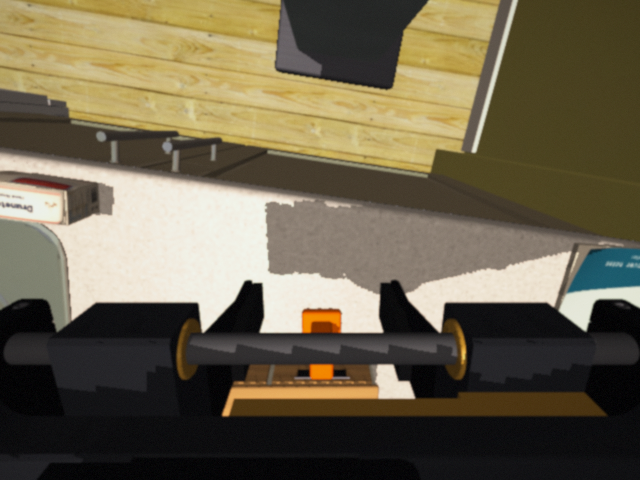

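View pics/j.png

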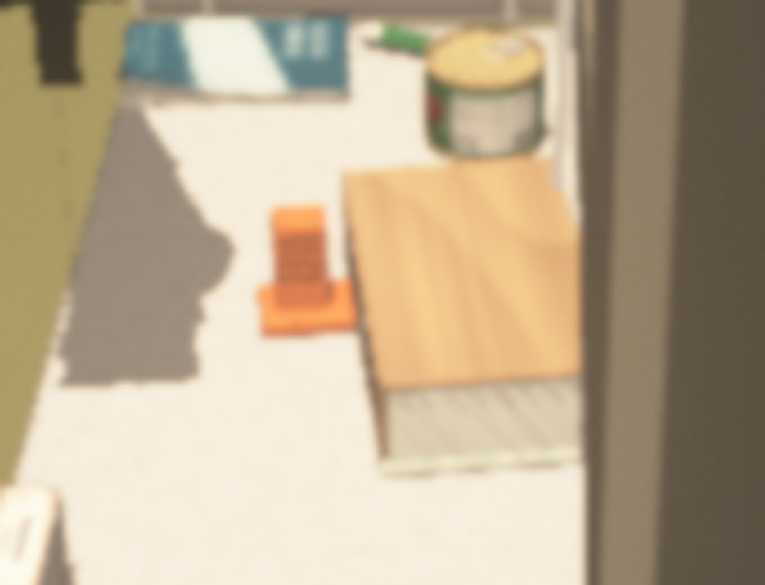

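The wrist view shows the foot's rear edge near (321,310). The scene view shows the gauge flat with its foot against the front, and the bystanders where they were. I'll run one numeric check.

Run:
```python
from h import *
s=snap('wrist');f=s['frame'].astype(int)
c=f[290:335,306:310].mean(1);k=(c[:,0]-c[:,2]>100);r=290+np.argmax(k)
for z in(0,12):
    p=toplane(s,[321,r],z);d=p[:2]-O;print(r,z,'shoulder x',d@ux+52,'y',d@uy)
```

```text
308 0 shoulder x 2.261906278776557 y 51.16713702407698
308 12 shoulder x -4.229340042212378 y 51.17212171759115
```

```bash
python3 -c "
from h import *
print(manip.close_job())"
```

```text
the job is handed in; nothing more can be done
None
```

I handed the job in with the gauge released, lying flat and fully home in the left gap, which is the clear one; the right gap jammed at about 40 mm under an 11 N push, the highest push reading was about 14 N, and no verdict came back.

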